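Shut an incubator lid and lock its quarter-turn fastener

TASK

Using only the fingertips and gripping nothing, press the raised lid of the small benchtop incubator down from above until it is fully shut, then set a fingertip in the slot of the round dark fastener in the lid and turn it a quarter turn clockwise, all the way to its stop, so that the lid is locked. Do not raise the lid or reach under it, leave the other things on the bench where they stand, and finish clear of everything.

Things in the scene. Friction and masses are not known exactly. Their poses are not given: they have to be found in the camera images.
- incubator: Fixed incubator: blue chamber, white block (top z = 116 mm) behind it; 300 mm deep, 280 wide. Origin on the worktop under its middle; +x to its back (away from the robot at yaw 0), +y to its left as the robot sees it, z up. Front face at x = -150 mm. The lid's hinge line runs along y at x = +75, z = 120 mm. Two culture plates stand inside.
- lid (a joint): Angle of the grey lid: 0 = fully shut (hard stop), grows as its front edge rises. The lid is 220 mm from hinge to front edge, 276 wide, 20 thick; shut, its top is level at z = 120 mm. A stiff hinge keeps it at any angle; pressing it shut takes about 3 to 6 N on its front half, and it stays shut when let go. Its underside is lined with black rubber, which the fingers are not to touch.
- lid_front (a point): Middle of the top front edge of the lid (at x = -145 mm, y = 0, z = 120 mm of the incubator when shut). Its axes are the lid's: x from front edge to hinge, y to the left, z out of the lid's top.
- dial (a joint): Fastener angle: 0 = open, slot along the incubator's y, red dot to the right (-y); grows clockwise from above to a hard stop at 1.571 = locked, slot along x, red dot to the front by the green mark. A tongue under the lid turns with it and passes under a keeper only if the lid is fully shut. Friction about 0.1 N m (4 N at 25 mm from the axis); stays where left.
- slot_center (a point): Middle of the fastener's slot, level with its top: incubator x = -70, y = 0, z = 122 mm with the lid shut. Its x axis runs along the slot to the red dot, z out of the lid. Fastener: dark disc, 110 mm across, 2 mm proud of the lid. Slot: closed pocket, white floor, smooth walls, 96 long, 38 wide, 17 deep; shut fingers fit in either half, 30 mm from the axis, and drive it round by its side wall.
- beaker: Clear loose beaker, 48 mm in diameter, 57 mm high, beside the left of the incubator; origin under its middle. Not to be disturbed.
- vial: Loose vial with green cap, 21 mm in diameter, 47 mm high, beside the right of the incubator; origin under its middle. Not to be disturbed.
- bottle: Loose glass bottle with blue cap, 56 mm in diameter, 107 mm high, farther left; origin under its middle. Not to be disturbed.
- culture_dish: Loose closed round culture dish, 60 mm in diameter, 15 mm high, farther left; origin under its middle. Not to be disturbed.
- pipette_controller: Loose white pipette controller lying on the right, 188x38x31 mm; origin under its middle. Not to be disturbed.
- plate_in1: A closed culture plate, 60 mm across, 15 mm high, fixed inside the chamber at the left; left alone. Origin under its middle.
- plate_in2: A closed culture plate, 60 mm across, 15 mm high, fixed inside the chamber at the right; left alone. Origin under its middle.

How it is judged:
On the way, in this order (a step that is already met when the one before it is completed fails the run):
1. the lid is pressed fully shut with the fastener still open (value of joint lid below 0.02 rad and value of joint dial below 0.8 rad), for 0.1 s.
2. the fastener is turned to its stop with the lid shut (value of joint dial above 1.45 rad and value of joint lid below 0.03 rad), for 0.1 s.
At the end, for the whole second after the job is handed in: The lid is shut (within 0.03 rad), the fastener is turned to its stop (past 1.45 of 1.571 rad) and at rest, and the loose things are within 30 mm of where they stood (all of step 2 and velocity of joint dial below 0.05 rad/s and distance of each of beaker, vial, bottle, culture_dish, pipette_controller from where it was at the start of the episode below 0.03 m); the robot touches nothing.
It fails at once if the lid is raised beyond where it can have stood at the start (value of joint lid above 0.62 rad).
It fails at once if the fingers take hold of the lid from below (contact force between the fingers and lid_liner above 0.5 N).
It fails at once if a bystander is pushed, lifted or knocked over (distance of any of beaker, vial, bottle, culture_dish, pipette_controller from where it was at the start of the episode above 0.03 m or angle between any of beaker, vial, bottle's own z axis and vertical above 0.5 rad).
It also fails if it takes over 45 s, if anything falls off the work surface, if the arm or the gripper's body presses on something with over 40 N, if the wrist force passes 120 N, or if a joint passes its speed limit or range.

ROBOT

A 7-joint arm with a two-finger parallel gripper is mounted at the origin on a cart in front of the work surface, level with it; the furniture and walls round the work are solid. World frame = base frame: x ahead of the robot, y to its left, z up, the work surface at z = 0. Lengths are in m, angles in rad, forces in N, time in s.
With the tool pointing down it reaches from about 0.425 to 0.975 m from the base axis. Payload 16.7 kg.
Tool frame: the origin (TCP) lies between the finger pads; the fingertips stand 25 mm ahead of it and the grasp point (between the pads) lies 6 mm ahead of it (arm.tips_ahead is the z of the fingertips in the tool frame, in m); z points along the fingers, y is the line along which they close (so a half turn about z gives the same grasp; the last joint's range is limited). The gripper opens to 85 mm and grips with 20 to 120 N. Pads are 22 mm wide; open, the fingers measure 114 mm over their backs; the gripper's body (76 mm by 85 mm) begins 54 mm behind the grasp point. The pads swing forward as they close: fully open they stand 13 mm farther back than shut.
Start: joints at [-0.149, 0.426, 0.074, 1.606, -0.034, 1.111, -0.067], TCP at [0.675, -0, 0.229] pointing down, gripper open.
Joint ranges: [-2.85, 2.85], [-0.5, 2.14], [-1.23, 1.37], [0.21, 2.46], [-1.02, 4.16], [0.16, 2.05], [-2.73, 2.73]. Speed limits (rad/s): [1.89, 1.89, 2.39, 2.39, 3.01, 3.01, 3.01].

INTERFACE

Orientations are given as a unit quaternion [x, y, z, w].
In Python, from rig import arm gives the robot as it stands. The module is installed in compiled form; this text tells all that it offers.
- The arm moves only by the tool carry_out, never from a script. Its argument "rows" is one flat list of numbers, 5 for each row, row after row: the shift along the tool's x, y, z in m, then the turn about the tool's z in degrees, then the opening, from 0 (shut) to 1 (fully open). In form: [tx, ty, tz, twist, hand, tx, ty, tz, twist, hand, ...]. A call has 1 to 5 rows; each row is the pose to reach, as a shift and turn from the pose commanded when the call began, along the tool's axes at that moment; what a row does not reach only later rows make up. A row lasts 1/10 s, in which the tool goes at most 50 mm and 8.59 degrees, less where a joint would pass 70% of its speed; a pose out of reach is approached as far as the arm can. A call with a gripper value outside its range is refused whole. The fingers move at their own pace and stop on an object; the grip force is fixed at half the most. Time passes only in rows, so rows that repeat a pose let the fingers close. It gives the time, the measured TCP pose, the force, the opening and the grip force at its end, in the units of the state.
- arm.observe(): the state, without advancing time (a new reading comes with each control period).
- arm.capture(name): name is "scene" or "side" or "wrist"; returns the picture (420x560x3 uint8, red, green, blue); there is no depth.
- arm.camera_params(name): a dict with "camera_matrix" (3x3 intrinsics, pixels), "R" (3x3) and "t" (3): a world point X has camera coordinates R X + t; the wrist camera has in their place "mount" (4x4, takes a point from camera to tool coordinates, whose origin is the TCP and whose axes are the flange's). Camera axes: x right, y down, z forward; pixel columns grow to the right and rows downward; lengths in m; the calibration is good to about 2 mm. The wrist camera is an equidistant fisheye: a pixel r from the principal point sees the ray r / f radians off the axis. A picture is of the moment at which its call begins: read the wrist's pose just before it. camera_params takes no time and is no camera call.
- arm.finish_job(): hands the job in; it is judged then, once.
The state is a dict: "time": time; "q": joint angles; "joint_velocities": joint speeds; "joint_efforts": joint torques, N m; "tcp_pos": TCP position; "orientation": TCP orientation; "force": force on the tool from outside, world axes, zero at the start; "torque": the same for the moment, N m; "grip_width": finger opening in m; "grip_force": force on a finger pad.
Only numpy, scipy, OpenCV 4.12 (cv2) and the standard library are available. Lean on these libraries where they do the work, as an engineer would, in place of code of your own. Each camera call takes 0.05 s, during which the arm holds its last target. There are 200 camera calls.

## Working session

There is one attempt and no reset: what is moved stays moved. The work goes in short steps, Python scripts to look and compute and a tool call to move; the robot and the scene stay as the last step left them, time stands still between calls to the robot, and variables do not carry over. Pictures are saved under pics/ and viewed, at most 10 in all, crops included, and the job is handed in when it is done.

Besides the shell and the picture viewer there is one more tool, called by a JSON object that holds its "op" and its "data". carry_out: Moves the arm, as the interface text tells. Its arguments: {"type":"object","properties":{"rows":{"type":"array"}},"required":["rows"]}

```bash
mkdir -p pics; python3 - <<'E'
from rig import arm
import cv2,numpy as np
s=arm.observe();print(s['time'],s['tcp_pos'],s['orientation'],s['grip_width'],arm.tips_ahead)
ims=[arm.capture(n) for n in("scene","side")]
for n,i in zip(("scene","side"),ims): cv2.imwrite(f"pics/{n}0.png",i[:,:,::-1]); p=arm.camera_params(n); print(n,p)
w=arm.capture("wrist");cv2.imwrite("pics/wrist0.png",w[:,:,::-1]);print(arm.camera_params("wrist"))
E
```

```text
0.0 [ 6.74595513e-01 -3.80191955e-06  2.28214307e-01] [ 7.07114902e-01  7.07098377e-01 -4.66802427e-04 -4.28522854e-04] 0.08540032935022682 0.025
scene {'camera_matrix': array([[479.86337927,   0.        , 288.21030568],
       [  0.        , 479.86337927, 208.37264592],
       [  0.        ,   0.        ,   1.        ]]), 'R': array([[ 0.99143919,  0.13047289, -0.00501551],
       [ 0.09086012, -0.71699684, -0.69112949],
       [-0.09376976,  0.68475716, -0.72271355]]), 't': array([-0.54126741,  0.0485604 ,  1.39327121])}
side {'camera_matrix': array([[411.99214112,   0.        , 271.96294947],
       [  0.        , 411.99214112, 213.9570449 ],
       [  0.        ,   0.        ,   1.        ]]), 'R': array([[-0.98997488,  0.14030269, -0.01627568],
       [ 0.10993392,  0.69304439, -0.71246334],
       [-0.08868075, -0.70711006, -0.70152056]]), 't': array([0.53247027, 0.00535218, 1.2133682 ])}
{'camera_matrix': array([[325.1922621 ,   0.        , 274.69564749],
       [  0.        , 325.1922621 , 210.8786445 ],
       [  0.        ,   0.        ,   1.        ]]), 'mount': array([[-9.93658403e-04, -9.54530451e-01, -2.98111776e-01,
         7.62169200e-02],
       [ 9.99999379e-01, -7.98317316e-04, -7.77022639e-04,
         4.92101213e-04],
       [ 5.03703977e-04, -2.98112363e-01,  9.54530652e-01,
        -1.45474364e-01],
       [ 0.00000000e+00,  0.00000000e+00,  0.00000000e+00,
         1.00000000e+00]])}
```

View pics/scene0.png

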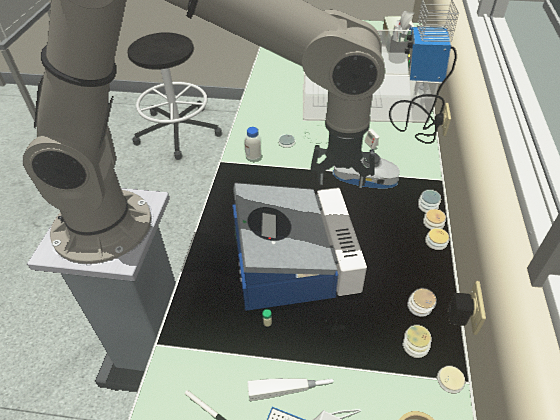

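View pics/side0.png

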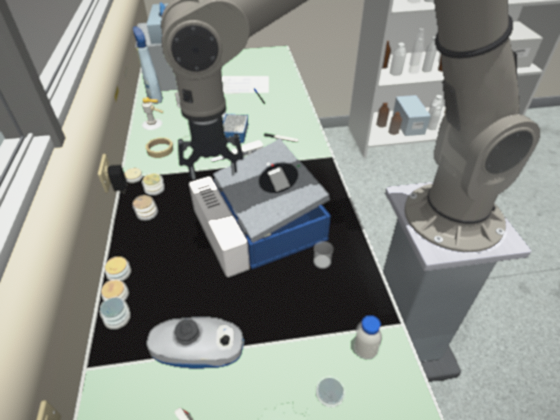

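View pics/wrist0.png

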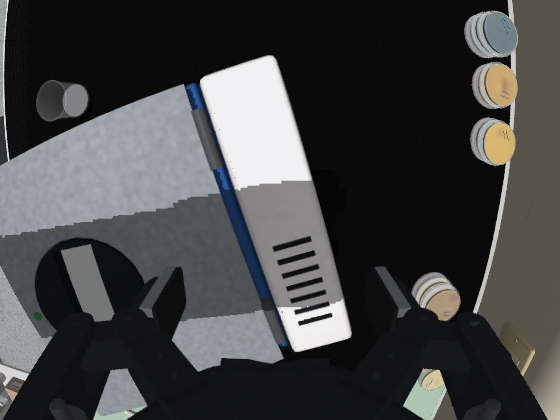

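The scene view shows the raised lid, with the disc at about (269,224) and the slot inside it. In the side view the slot is at about (279,179), and the lid's front corners are near (327,193) and (282,143). In the wrist view the block's top corners are (200,78), (275,57), (352,335) and (290,350). The beaker is left of the incubator and the vial is on the right.

```bash
cat >h.py <<'E'
import numpy as np,cv2
from scipy.spatial.transform import Rotation as Ro
from rig import arm
def ray(n,px,pose=None):
    p=arm.camera_params(n);K=p['camera_matrix']
    d=np.array([(px[0]-K[0,2])/K[0,0],(px[1]-K[1,2])/K[1,1],1.])
    if n!='wrist': return -p['R'].T@p['t'],p['R'].T@(d/np.linalg.norm(d))
    r=np.hypot(d[0],d[1]);a=np.array([*(d[:2]/max(r,1e-9)*np.sin(r)),np.cos(r)])
    M=p['mount'];R=Ro.from_quat(pose[1]).as_matrix()
    return pose[0]+R@M[:3,3],R@M[:3,:3]@a
def plane(n,px,z,pose=None):
    o,d=ray(n,px,pose);return o+d*(z-o[2])/d[2]
def tri(rs):
    A=sum(np.eye(3)-np.outer(d,d) for o,d in rs);b=sum((np.eye(3)-np.outer(d,d))@o for o,d in rs)
    X=np.linalg.solve(A,b);return X,max(np.linalg.norm(np.cross(X-o,d)) for o,d in rs)
E
python3 - <<'E'
from h import *
np.set_printoptions(precision=4,suppress=True)
s=arm.observe();P=(s['tcp_pos'],s['orientation'])
c=np.array([plane('wrist',q,.116,P) for q in((200,78),(275,57),(352,335),(290,350))]);print(c)
print('sc',[plane('scene',q,.116) for q in((318,191),(340,190),(365,263),(335,268))])
print('back edge',np.linalg.norm(c[1]-c[2]),np.linalg.norm(c[0]-c[1]),'yaw',np.degrees(np.arctan2(*(c[2]-c[1])[:2]))) 
u=(c[1]-c[2])/np.linalg.norm(c[1]-c[2]);x=np.array([u[1],-u[0],0])
org=(c[1]+c[2])/2-.150*x;print('org',org,'ux',x)
for nm,a,b in(('LF',(236,185),(327,194)),('RF',(247,273),(282,143))):
    print(nm,*tri([ray('scene',a),ray('side',b)]))
for n,bx in(('scene',(250,205,292,245)),('side',(260,160,300,195))):
    im=cv2.imread(f'pics/{n}0.png');x0,y0,x1,y1=bx
    cv2.imwrite(f'pics/c_{n}.png',cv2.resize(im[y0-40:y1+60,x0-40:x1+60],None,fx=4,fy=4,interpolation=cv2.INTER_CUBIC))
    g=cv2.cvtColor(im,cv2.COLOR_BGR2GRAY)
    roi=g[y0:y1,x0:x1];_,l,st,ce=cv2.connectedComponentsWithStats((roi>100).astype('uint8'))
    for k in range(1,len(st)):
        if st[k,4]>40: print(n,st[k],ce[k]+(x0,y0))
E
```

```text
[[ 0.616   0.1055  0.116 ]
 [ 0.6752  0.1206  0.116 ]
 [ 0.7537 -0.1373  0.116 ]
 [ 0.6905 -0.1549  0.116 ]]
sc [array([0.616 , 0.1007, 0.116 ]), array([0.6758, 0.1122, 0.116 ]), array([ 0.7493, -0.1316,  0.116 ]), array([ 0.679 , -0.1555,  0.116 ])]
back edge 0.2695297198576271 0.06106396578984132 yaw 163.06668972523684
org [ 0.571 -0.052  0.116] ux [0.9566 0.2913 0.    ]
LF [0.4028 0.0365 0.1745] 0.0016024233770232954
RF [ 0.478  -0.2242  0.1564] 0.004599391347750521
scene [  0   0  42  19 175] [278.3943 209.2343]
scene [ 12   8  14  26 321] [268.6231 225.4206]
scene [  0  26  42  14 309] [268.521  240.1294]
side [  0   0  40  15 207] [273.686  163.1256]
side [  8   7  21  24 307] [278.0391 178.4169]
side [ 19  19  21  16 123] [293.187  190.0407]
```

{"op": "carry_out", "data": {"rows": [0, 0, -0.02, -8.5, 0, -0.037, -0.049, -0.02, -17, 0, -0.074, -0.098, -0.02, -25, 0, -0.11, -0.147, -0.02, -33, 0, -0.148, -0.195, -0.02, -41, 0]}}

```text
time: 0.65
tcp_pos: [0.5135, -0.1215, 0.2487]
orientation: [0.412, 0.911, -0.0, -0.0]
force: [1.5, -1.6, -0.0]
grip_width: 0.0124
grip_force: 0.0
```

{"op": "carry_out", "data": {"rows": [0, 0, 0, -8, 0, 0, 0, 0, -16, 0, 0, 0, 0, -24, 0, 0, 0, 0, -33, 0, 0, 0, 0, -41, 0]}}

```text
time: 1.15
tcp_pos: [0.5152, -0.1206, 0.2488]
orientation: [0.067, 0.998, 0.0, -0.0]
force: [0.1, -0.8, -0.4]
grip_width: -0.0001
grip_force: 0.0
```

{"op": "carry_out", "data": {"rows": [0, 0, 0, -8, 0, 0, 0, 0, -16, 0, 0, 0, 0, -25, 0, 0, 0, 0, -25, 0, 0, 0, 0, -25, 0]}}

```text
time: 1.65
tcp_pos: [0.5153, -0.1207, 0.2488]
orientation: [-0.146, 0.989, 0.0, -0.0]
force: [0.6, 0.7, -0.3]
grip_width: -0.0002
grip_force: 0.0
```

```bash
python3 - <<'E'
from h import *
np.set_printoptions(precision=4,suppress=True)
s=arm.observe();print(s['time'],s['tcp_pos'],Ro.from_quat(s['orientation']).as_matrix(),s['q'],s['grip_width'],s['force'])
w=arm.capture("wrist");cv2.imwrite("pics/wrist1.png",w[:,:,::-1])
E
```

```text
1.65 [ 0.5153 -0.1207  0.2488] [[-0.9576 -0.2881 -0.0003]
 [-0.2881  0.9576  0.0001]
 [ 0.0002  0.0002 -1.    ]] [ 0.2182  0.1753 -0.1239  1.9012  0.0245  1.0668  1.9474] -0.00020267327417754043 [ 0.5737  0.7434 -0.32  ]
```

View pics/wrist1.png

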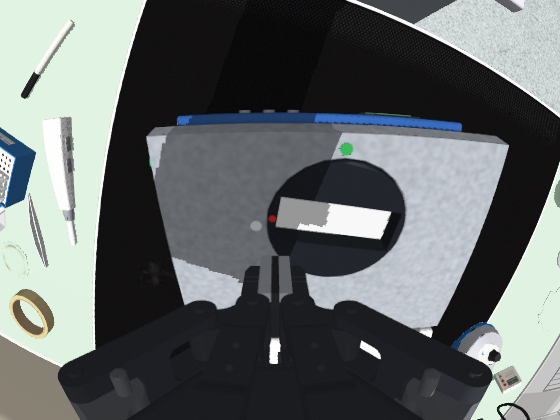

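The wrist view shows the slot with its red dot at (272,218), the green mark at (346,149) and the shut fingertips near (270,265). The next move goes to a plain part of the lid, front right, and presses down.

{"op": "carry_out", "data": {"rows": [0.02, -0.008, 0, 0, 0, 0.041, -0.016, 0, 0, 0, 0.041, -0.016, 0.02, 0, 0, 0.041, -0.016, 0.04, 0, 0, 0.041, -0.016, 0.05, 0, 0]}}

```text
time: 2.2
tcp_pos: [0.4802, -0.1478, 0.1976]
orientation: [-0.146, 0.989, 0.0, -0.001]
force: [0.5, 0.1, -1.2]
grip_width: 0.0002
grip_force: 0.0
```

{"op": "carry_out", "data": {"rows": [0, 0, 0.007, 0, 0, 0, 0, 0.014, 0, 0, 0, 0, 0.021, 0, 0, 0, 0, 0.028, 0, 0, 0, 0, 0.035, 0, 0]}}

```text
time: 2.7
tcp_pos: [0.481, -0.1479, 0.1636]
orientation: [-0.148, 0.989, -0.0, 0.0]
force: [-1.5, -1.0, 2.4]
grip_width: -0.0
grip_force: 1.1
```

{"op": "carry_out", "data": {"rows": [0, 0, 0.006, 0, 0, 0, 0, 0.012, 0, 0, 0, 0, 0.018, 0, 0, 0, 0, 0.021, 0, 0, 0, 0, 0.021, 0, 0]}}

```text
time: 3.2
tcp_pos: [0.4807, -0.1478, 0.1424]
orientation: [-0.148, 0.989, 0.0, -0.0]
force: [-0.8, -0.1, 0.1]
grip_width: 0.0001
grip_force: 0.0
```

{"op": "carry_out", "data": {"rows": [0, 0, 0.002, 0, 0, 0, 0, 0.004, 0, 0, 0, 0, 0.004, 0, 0]}}

```text
time: 3.5
tcp_pos: [0.4809, -0.1479, 0.1388]
orientation: [-0.148, 0.989, 0.0, -0.0]
force: [-0.3, 0.0, -0.7]
grip_width: -0.0002
grip_force: 0.0
```

```bash
python3 - <<'E'
from h import *
s=arm.observe();print(s['tcp_pos'],s['force'])
for n in("scene","side"):cv2.imwrite(f"pics/{n}1.png",arm.capture(n)[:,:,::-1])
a=cv2.imread('pics/scene1.png')[150:330,200:400];b=cv2.imread('pics/side1.png')[110:290,160:360]
cv2.imwrite('pics/both1.png',cv2.resize(np.hstack([a,b]),None,fx=2,fy=2,interpolation=cv2.INTER_CUBIC))
E
```

```text
[ 0.48087902 -0.14787995  0.13880145] [-0.25582533  0.04049939 -0.70616923]
```

View pics/both1.png

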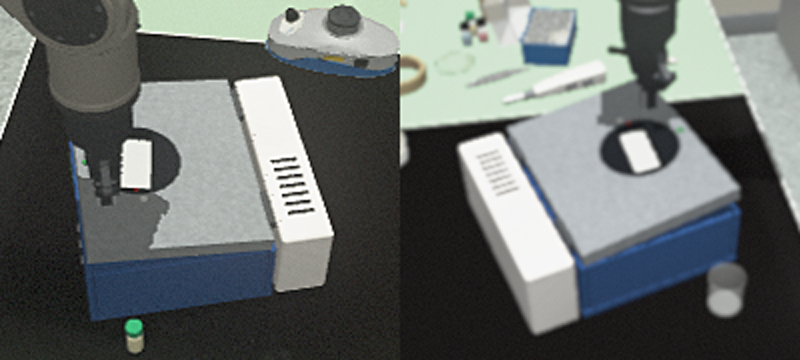

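The lid is nearly down. In the side half the front gap still seems slightly open, and no stop force has shown yet, so I keep pressing.

{"op": "carry_out", "data": {"rows": [0, 0, 0.002, 0, 0, 0, 0, 0.004, 0, 0, 0, 0, 0.006, 0, 0]}}

```text
time: 3.9
tcp_pos: [0.4808, -0.1479, 0.1327]
orientation: [-0.148, 0.989, -0.0, -0.0]
force: [-0.6, -0.0, 1.8]
grip_width: -0.0002
grip_force: 1.0
```

{"op": "carry_out", "data": {"rows": [0, 0, 0.002, 0, 0, 0, 0, 0.004, 0, 0, 0, 0, 0.006, 0, 0]}}

```text
time: 4.2
tcp_pos: [0.4808, -0.1479, 0.1267]
orientation: [-0.148, 0.989, 0.0, -0.0]
force: [-0.8, -0.5, 2.3]
grip_width: -0.0001
grip_force: 1.0
```

```bash
python3 - <<'E'
from h import *
for n in("scene","side","wrist"):cv2.imwrite(f"pics/{n}2.png",arm.capture(n)[:,:,::-1])
a=cv2.imread('pics/scene2.png')[180:320,210:350];b=cv2.imread('pics/side2.png')[130:270,200:340];c=cv2.imread('pics/wrist2.png')[:280,100:520]
ab=cv2.resize(np.vstack([a,b]),None,fx=2.1,fy=2.1,interpolation=cv2.INTER_CUBIC)
c=cv2.resize(c,(500,int(280*500/420)));o=np.zeros((ab.shape[0],ab.shape[1]+500,3),'uint8');o[:,:ab.shape[1]]=ab;o[:c.shape[0],ab.shape[1]:]=c
print(o.shape);cv2.imwrite('pics/both2.png',o)
E
```

```text
(588, 794, 3)
```

View pics/both2.png

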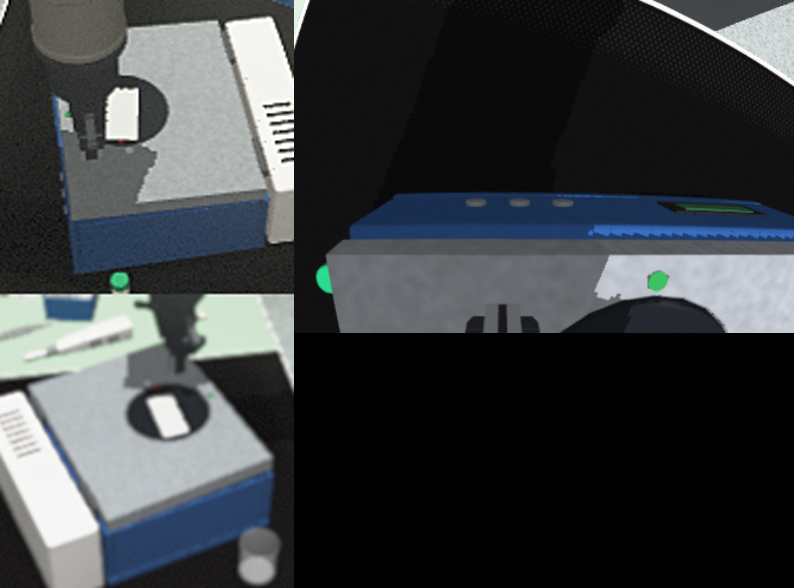

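The views show the lid close to level and a thin line at the front rim. Pressing on until the hard stop shows up in the force is safe.

{"op": "carry_out", "data": {"rows": [0, 0, 0.002, 0, 0, 0, 0, 0.004, 0, 0, 0, 0, 0.004, 0, 0]}}

```text
time: 4.65
tcp_pos: [0.4809, -0.1479, 0.1227]
orientation: [-0.148, 0.989, 0.0, -0.0]
force: [-0.2, -0.3, -0.8]
grip_width: -0.0
grip_force: 0.0
```

```bash
python3 - <<'E'
from h import *
np.set_printoptions(precision=4,suppress=True)
s=arm.observe();print(s['tcp_pos'],s['force'],s['joint_efforts'])
o=np.array([.571,-.052,0]);x=np.array([.9566,.2913,0]);y=np.array([-.2913,.9566,0])
for n in('scene','side'):
  p=arm.camera_params(n)
  for nm,yy in(('LF',.138),('RF',-.138)):
    for z in(.12,.13,.14):
      X=o-.145*x+yy*y;X[2]=z;c=p['K'] if 'K' in p else p['camera_matrix'];q=c@(p['R']@X+p['t']);print(n,nm,z,q[:2]/q[2])
E
```

```text
[ 0.4809 -0.1479  0.1227] [-0.1664 -0.2838 -0.7693] [  0.0063 -69.6645   0.174  -36.1961   0.027   -0.0704  -0.0155]
scene LF 0.12 [233.3205 198.8053]
scene LF 0.13 [232.9939 196.1776]
scene LF 0.14 [232.6636 193.5202]
scene RF 0.12 [243.5999 282.3796]
scene RF 0.13 [243.285  279.8511]
scene RF 0.14 [242.9659 277.2891]
side LF 0.12 [328.9377 209.7661]
side LF 0.13 [329.2513 206.971 ]
side LF 0.14 [329.5691 204.1387]
side RF 0.12 [282.2087 152.8482]
side RF 0.13 [282.2126 150.1359]
side RF 0.14 [282.2166 147.3927]
```

{"op": "carry_out", "data": {"rows": [0, 0, 0.002, 0, 0, 0, 0, 0.004, 0, 0, 0, 0, 0.006, 0, 0, 0, 0, 0.006, 0, 0]}}

```text
time: 5.05
tcp_pos: [0.481, -0.1479, 0.1175]
orientation: [-0.148, 0.989, -0.0, 0.0]
force: [-5.4, 1.3, 16.1]
grip_width: 0.0003
grip_force: 8.3
```

```bash
python3 - <<'E'
from h import *
s=arm.observe();print(s['tcp_pos'],s['force'])
for n in("scene","side"):cv2.imwrite(f"pics/{n}3.png",arm.capture(n)[:,:,::-1])
for n,(x0,y0,w,h) in(('scene',(215,180,80,110)),('side',(250,120,90,110))):
  a,b=[cv2.imread(f'pics/{n}{k}.png')[y0:y0+h,x0:x0+w] for k in(2,3)]
  cv2.imwrite(f'pics/z_{n}.png',cv2.resize(np.hstack([a,b]),None,fx=4.4,fy=4.4,interpolation=cv2.INTER_CUBIC))
a,b=cv2.imread('pics/z_scene.png'),cv2.imread('pics/z_side.png')
h=cv2.hconcat([cv2.resize(a,(380,int(a.shape[0]*380/a.shape[1]))),cv2.resize(b,(420,int(a.shape[0]*380/a.shape[1])))]);print(h.shape);cv2.imwrite('pics/both3.png',h)
E
```

```text
[ 0.48097873 -0.14790895  0.11752689] [-5.38743969  1.31304843 16.05569725]
(261, 800, 3)
```

View pics/both3.png

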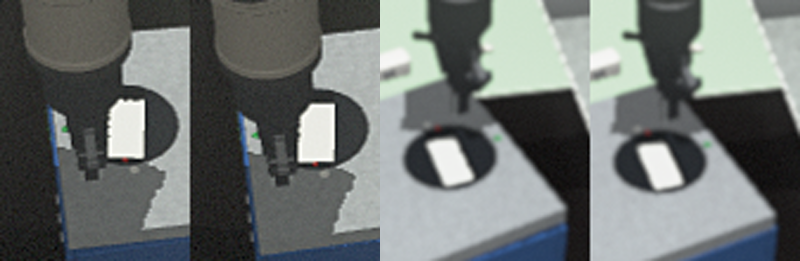

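```bash
python3 - <<'E'
from h import *
print(tri([ray('scene',(253.7,255.8)),ray('side',(285.6,169.3))]))
for n,bx in(('scene',(250,212,282,250)),('side',(262,170,300,202))):
    g=cv2.cvtColor(cv2.imread(f'pics/{n}3.png'),cv2.COLOR_BGR2GRAY);x0,y0,x1,y1=bx
    _,l,st,ce=cv2.connectedComponentsWithStats((g[y0:y1,x0:x1]>200).astype('uint8'))
    for k in range(1,len(st)):
        if st[k,4]>60: print(n,st[k],ce[k]+(x0,y0),plane(n,ce[k]+(x0,y0),.105))
E
```

```text
(array([ 0.47842601, -0.14594893,  0.11938514]), np.float64(0.0030745621855819377))
scene [ 11  12  15  24 333] [268.2972973  235.87687688] [ 0.5041192  -0.06744217  0.105     ]
side [  9  11  18  18 212] [279.63679245 189.45754717] [ 0.50338706 -0.07834474  0.105     ]
```

The force is 16 N, so the lid is on its stop, and the tip triangulates to z ≈ 0.119. With the fingers shut, the tips therefore stand about level with the TCP, not 25 mm ahead of it. Next I lift off and move over the right half of the slot.

{"op": "carry_out", "data": {"rows": [0, 0, -0.02, 0, 0, 0, 0, -0.03, 0, 0, -0.022, 0.018, -0.03, 0, 0, -0.044, 0.036, -0.03, 0, 0, -0.044, 0.036, -0.03, 0, 0]}}

```text
time: 5.65
tcp_pos: [0.5144, -0.0973, 0.147]
orientation: [-0.15, 0.989, 0.0, 0.001]
force: [-0.4, -0.4, 0.0]
grip_width: -0.0002
grip_force: 0.0
```

```bash
python3 - <<'E'
from h import *
s=arm.observe();print(s['tcp_pos'],s['force'])
ims={n:arm.capture(n)[:,:,::-1] for n in("wrist","scene","side")}
for n in ims:cv2.imwrite(f"pics/{n}4.png",ims[n])
c=ims['wrist'][60:340,100:480]
a=cv2.resize(ims['scene'][190:290,220:320],(400,400),interpolation=cv2.INTER_CUBIC)
cv2.imwrite('pics/both4.png',cv2.hconcat([a,cv2.resize(c,(400,400))]))
E
```

```text
[ 0.51435201 -0.09733387  0.14703534] [-0.42472276 -0.41441959  0.01743475]
```

View pics/both4.png

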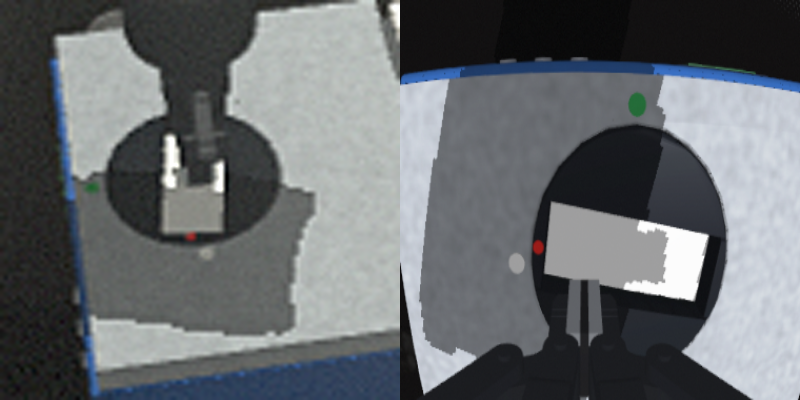

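The left half (scene) shows the fingers above the slot's near half. In the right half (wrist) the red dot is at (538,247), the green mark at (637,104) and the pale open mark at (517,263), so the slot already sits slightly clockwise of open.

```bash
python3 - <<'E'
from h import *
s=arm.observe();P=(s['tcp_pos'],s['orientation'])
o=np.array([.571,-.052]);x=np.array([.9566,.2913]);y=np.array([-.2913,.9566])
f=lambda u,v:((u-400)/1.0526+100,v/1.4286+60)
for nm,uv,z in(('dot',(538,247),.122),('green',(637,104),.12),('open',(517,263),.12),('c1',(552,202),.105),('c2',(709,236),.105),('c3',(696,301),.105),('c4',(545,275),.105),('discT',(633,125),.122),('discL',(532,250),.122),('discR',(727,238),.122)):
    X=plane('wrist',f(*uv),z,P)[:2]-o;print(nm,(1000*np.array([X@x,X@y])).round(1))
X=P[0][:2]-o;print('tcp',X@x,X@y)
E
```

```text
dot [-80.3 -54.4]
green [-136.    -3.1]
open [-72.4 -66.9]
c1 [-93.9 -48. ]
c2 [-78.4  46.3]
c3 [-45.8  41.9]
c4 [-60.3 -53.3]
discT [-128.2   -5.3]
discL [-79.  -57.8]
discR [-83.5  50.7]
tcp -0.0706300286300129 -0.029680077361790888
```

{"op": "carry_out", "data": {"rows": [0.005, -0.003, 0, 8, 0, 0.005, -0.003, 0.01, 9, 0, 0.005, -0.003, 0.02, 9, 0, 0.005, -0.003, 0.03, 9, 0, 0.005, -0.003, 0.037, 9, 0]}}

```text
time: 6.3
tcp_pos: [0.508, -0.1049, 0.1085]
orientation: [-0.071, 0.998, 0.0, -0.001]
force: [-0.9, -0.1, -0.2]
grip_width: -0.0003
grip_force: 0.0
```

{"op": "carry_out", "data": {"rows": [0.007, 0.001, 0, 8, 0, 0.014, 0.003, 0, 16, 0, 0.02, 0.006, 0, 24, 0, 0.0235, 0.009, 0, 32, 0, 0.026, 0.013, 0, 40, 0]}}

```text
time: 6.8
tcp_pos: [0.4812, -0.0959, 0.1096]
orientation: [0.278, 0.961, -0.0, 0.0]
force: [1.0, -2.3, 0.2]
grip_width: -0.0001
grip_force: 1.4
```

{"op": "carry_out", "data": {"rows": [0.004, 0.0015, 0, 8, 0, 0.008, 0.0035, 0, 16, 0, 0.0115, 0.006, 0, 24, 0, 0.0145, 0.009, 0, 32, 0, 0.017, 0.013, 0, 40, 0]}}

```text
time: 7.3
tcp_pos: [0.4732, -0.076, 0.1094]
orientation: [0.59, 0.808, -0.0, -0.0]
force: [0.3, -3.3, 0.3]
grip_width: -0.0
grip_force: 1.4
```

{"op": "carry_out", "data": {"rows": [0.002, 0, 0, 1, 0, 0.004, 0, 0, 1, 0, 0.004, 0, 0, 1, 0]}}

```text
time: 7.6
tcp_pos: [0.4732, -0.0737, 0.1098]
orientation: [0.593, 0.805, -0.0, 0.002]
force: [8.6, -12.7, -6.2]
grip_width: 0.0001
grip_force: 7.6
```

```bash
python3 - <<'E'
from h import *
s=arm.observe();print(s['tcp_pos'],s['force'])
X=s['tcp_pos'][:2]-[.571,-.052];print(X@[.9566,.2913],X@[-.2913,.9566])
ims={n:arm.capture(n)[:,:,::-1] for n in("wrist","side")}
for n in ims:cv2.imwrite(f"pics/{n}5.png",ims[n])
c=ims['wrist'][0:380,60:500]
a=cv2.resize(ims['side'][110:230,230:350],(400,400),interpolation=cv2.INTER_CUBIC)
cv2.imwrite('pics/both5.png',cv2.hconcat([a,cv2.resize(c,(400,400))]))
E
```

```text
[ 0.47319695 -0.07365382  0.10979501] [  8.58371228 -12.66391667  -6.21343238]
-0.09986615604352866 0.007775986392750719
```

View pics/both5.png

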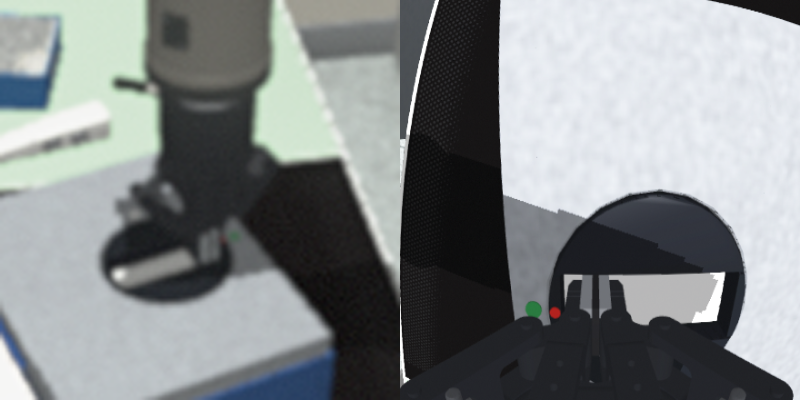

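The red dot at (555,313) stands beside the green mark at (534,309), and the force of about 15 N shows the stop. I ease off the wall and rise.

{"op": "carry_out", "data": {"rows": [-0.005, 0, 0, 0, 0, -0.009, 0, 0, 0, 0, -0.009, 0, -0.03, 0, 0, -0.009, 0, -0.07, 0, 0, -0.009, 0, -0.11, 0, 0]}}

```text
time: 8.2
tcp_pos: [0.4743, -0.0805, 0.2208]
orientation: [0.594, 0.804, -0.0, -0.001]
force: [1.3, 0.3, 0.1]
grip_width: 0.0003
grip_force: 0.0
```

{"op": "carry_out", "data": {"rows": [0, 0, -0.02, 0, 0, 0, 0, -0.02, 0, 0, 0, 0, -0.02, 0, 0]}}

```text
time: 8.5
tcp_pos: [0.4747, -0.0804, 0.2397]
orientation: [0.594, 0.804, 0.0, 0.0]
force: [-0.7, 0.0, 0.1]
grip_width: -0.0003
grip_force: 0.0
```

```bash
python3 - <<'E'
from h import *
s=arm.observe();print(s['tcp_pos'],s['force'])
ims={n:arm.capture(n)[:,:,::-1] for n in("wrist","side")}
a=cv2.resize(ims['side'][110:260,200:350],(400,400),interpolation=cv2.INTER_CUBIC)
cv2.imwrite('pics/both6.png',cv2.hconcat([a,cv2.resize(ims['wrist'][0:380,60:500],(400,400))]))
E
```

```text
[ 0.47473331 -0.08037776  0.23969409] [-0.71341519  0.02846853  0.13579151]
```

View pics/both6.png

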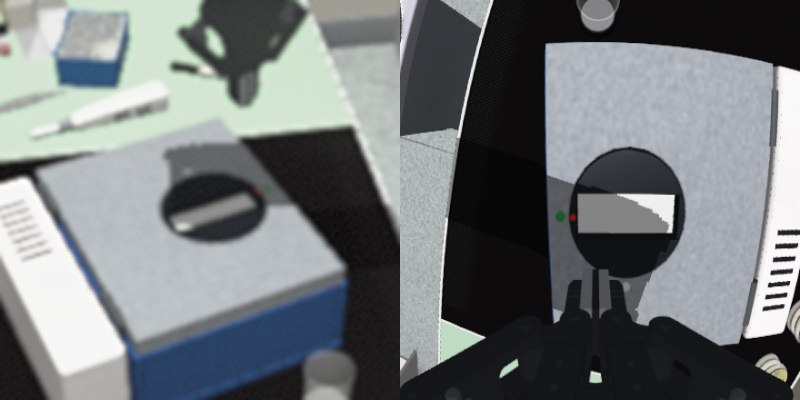

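The dot at (573,217) is in line with the green mark at (560,217), the slot runs along the incubator's x, the lid is shut and the arm is clear.

```bash
python3 -c "
from rig import arm
print(arm.finish_job())"
```

```text
the job is handed in; nothing more can be done
None
```

I pressed the lid fully shut and turned the fastener clockwise to its stop, so the lid is locked; the job is handed in with the arm clear, though the hand-in returned no verdict.

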